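# Put the dial indicator away in its felt-lined tray

## Robot

A 6-joint arm with a two-finger parallel gripper is mounted at the origin on the work surface. World frame = base frame: x ahead of the robot, y to its left, z up, the work surface at z = 0. Lengths are in m, angles in rad, forces in N, time in s.
With the tool pointing down it reaches from about 0.275 to 0.825 m from the base axis. Payload 5.2 kg.
Tool frame: the origin (TCP) lies at the very end of the fingers, on their centre line; the grasp point (between the pads) lies 19 mm behind it; z points along the fingers, y is the line along which they close (so a half turn about z gives the same grasp; the last joint's range is limited). The gripper opens to 93 mm and grips with 3 to 60 N. Pads are 15 mm wide; open, the fingers measure 128 mm over their backs; the gripper's body (75 mm by 188 mm) begins 65 mm behind the grasp point.
Start: joints at [-1.397, 0.259, 1.535, -0, 1.348, -0.203], TCP at [0.202, -0.511, 0.219] pointing down, gripper open.
Joint ranges: [-3.14, 3.14], [-0.91, 2.08], [0.19, 2.58], [-1.22, 4.36], [0.22, 2.71], [-3.12, 3.12]. Speed limits (rad/s): [2.57, 2.57, 3.14, 3.14, 3.14, 3.14].

## Interface

Orientations are given as a rotation vector (axis times angle).
In Python, from workcell import * gives the robot as it stands.
- The arm moves only by the tool play_rows, never from a script. Its argument "targets" is a list of rows, each an object of numbers: "jaw": the opening, from 0 (shut) to 1 (fully open); "dx", "dy", "dz": the shift along the world's x, y, z in m; "twist": the turn about the world's z in rad. In form: [{"jaw": .., "dx": .., "dy": .., "dz": .., "twist": ..}, ...]. A call has 1 to 10 rows; each row shifts and turns the commanded pose from where the row before left it; what a row does not reach is not made up. A row lasts 1/12 s, in which the tool goes at most 41.7 mm and 7.16 degrees, less where a joint would pass 70% of its speed; a pose out of reach is approached as far as the arm can. A call with a gripper value outside its range is refused whole. The fingers move at their own pace and stop on an object; "squeeze" is the grip in N (left out, the last holds). Time passes only in rows, so rows that do not move let the fingers close. It gives the time, the measured TCP pose, the force, the opening and the grip force at its end, in the units of the state.
- read_state(): the state, without advancing time (a new reading comes with each control period).
- read_camera(name): name is "scene" or "top"; returns a dict with "pixels" (400x640x3 uint8, red, green, blue), "depth" (400x640 float32, m along the optical axis (not along the pixel's ray), 0 where there is no reading), "camera_matrix" (3x3 intrinsics, pixels), "dist_coeffs" ([k1, k2, p1, p2, k3] as OpenCV has them; the pictures are not rectified), "R" (3x3) and "t" (3): a world point X has camera coordinates R X + t. Camera axes: x right, y down, z forward; pixel columns grow to the right and rows downward; lengths in m; the calibration is good to about 2 mm. A picture is of the moment at which its call begins.
- close_job(): hands the job in; it is judged then, once.
Trained networks look in the newest picture that a camera, given by its name, has taken for a name from the list of things; names that differ only in an ending like _2 or _b are one class to them, and where a whole thing is asked for, a point or a joint stands for the part that bears it (a point fixed in the world has none). Each returns a list of dicts, best first, with "score" (0 to 1); they miss things now and then, are a little off and sometimes report something else, mostly with a low value. They report only what shows in the picture. A call takes as long as a camera call. They do not tell look-alikes from the thing itself.
- search_frame(camera, name): "bbox" ([left, top, right, bottom] in pixels, round what is visible of it).
- regions_of(camera, name): "region" (400x640 bool, what is visible of it) and "bbox" ([left, top, right, bottom] in pixels, round what is visible of it).
- place_of(camera, name): "at" ([column, row] in pixels: a listed point, or the origin of a listed thing).
The state is a dict: "time_s": time; "qpos": joint angles; "dq": joint speeds; "joint_efforts": joint torques, N m; "tcp_pos": TCP position; "ee_rot": TCP orientation; "contact_force": force on the tool from outside, world axes, zero at the start; "moment": the same for the moment, N m; "grip_width": finger opening in m; "finger_force": force on a finger pad.
Only numpy, scipy, OpenCV 4.12 (cv2) and the standard library are available. Lean on these libraries where they do the work, as an engineer would, in place of code of your own. Each camera call takes 0.05 s, during which the arm holds its last target. There are 200 camera calls.

## Task

Pick up the dial indicator (the round steel gauge with the white dial and a short stem) from the saw table and lay it dial up in the middle of the felt-lined wooden tray, to within about 2 cm, with its stem along the tray's long sides, pointing either way. It is delicate: hold it lightly, with no more than about 12 N on each side, and set it down softly, without dropping it or pressing it down. Leave the wax tin and the roll of tape where they are.

Things in the scene. Friction and masses are not known exactly. Their poses are not given: they have to be found in the camera images.
- gauge_center (a point): Loose dial indicator lying on its back: steel disc 57 mm across, 26 mm thick, white dial and red pointer facing up, 0.1 to 0.2 kg. Point: centre of the disc, 13 mm above its underside; z up out of the dial. Along +x a thin stem (8 mm) leaves the rim at mid-height, tip 70 mm from the centre. Pinch the disc across its rim along y: 4 to 8 N holds it; over 12 N a side harms it.
- tray_in (a point): The tray, dark wood with a green felt floor, fixed to the table. This point is the middle of the felt floor, 8 mm above the table. Inside it is 200 mm long (x) by 160 mm wide (y); z is up. The rim is 6 mm thick and rises 8 mm above the felt (16 mm above the table). The floor is firm and level.
- tin_center (a point): Bystander: a round tin of wax, amber with a brass-coloured lid edge, 68 mm across, 30 mm high, loose on the table. This point is its centre, 15 mm above its underside.
- tape_center (a point): Bystander: a beige roll of masking tape lying flat, 94 mm across, 76 mm hole, 24 mm high, loose on the table. This point is its centre, 12 mm above its underside.
Things that resemble listed ones, but are neither listed nor needed, are in the scene too. Of the things that look like the part that bears gauge_center, the larger one is meant.

How it is judged:
On the way:
1. the dial indicator is lifted clear of the table (height (world z) of gauge_center above 0.045 m), for 0.2 s.
At the end, for the whole second after the job is handed in: The dial indicator lies flat on the tray's felt, dial up (within 10 degrees), at rest, the centre of its disc within 25 mm of the middle of the tray and its stem within 20 degrees of the tray's length, either way round; the wax tin and the roll of tape are within 15 mm of where they stood (horizontal distance between gauge_center and tray_in below 0.025 m and z of gauge_center in the frame of tray_in below 0.018 m and angle between gauge_center's own z axis and vertical below 0.17 rad and angle between the x axis of gauge_center and the x axis of tray_in, either way round below 0.35 rad and linear speed of gauge below 0.01 m/s and distance of each of tin_center, tape_center from where it was at the start of the episode below 0.015 m); the robot touches nothing.
It fails at once if the dial indicator is squeezed with more than 16 N a side (32 N over both fingers) (contact force between gauge and the fingers above 32 N).
It fails at once if the dial indicator is pressed onto the tray with more than 22 N (contact force between gauge and tray above 22 N).
It fails at once if the dial indicator is let go in the air, its underside more than 12 mm above the felt (contact force between gauge and the fingers below 0.02 N and height (world z) of gauge_center above 0.033 m).
It fails at once if the wax tin is moved more than 15 mm (distance of tin_center from where it was at the start of the episode above 0.015 m).
It fails at once if the roll of tape is moved more than 15 mm (distance of tape_center from where it was at the start of the episode above 0.015 m).
It also fails if it takes over 45 s, if anything falls off the work surface, if the arm or the gripper's body presses on something with over 40 N, if the wrist force passes 120 N, or if a joint passes its speed limit or range.

## Working session

There is one attempt and no reset: what is moved stays moved. The work goes in short steps, Python scripts to look and compute and a tool call to move; the robot and the scene stay as the last step left them, time stands still between calls to the robot, and variables do not carry over. Pictures are saved under pics/ and viewed, at most 10 in all, crops included, and the job is handed in when it is done.

Besides the shell and the picture viewer there is one more tool, called after ">>>" as name(argument=value, ...), one argument or row to a line, values as JSON. play_rows: Moves the arm, as the interface text tells. Its arguments: {"type":"object","properties":{"targets":{"type":"array"},"squeeze":{"type":"number"}},"required":["targets"]}

```bash
mkdir -p pics; cat > h.py <<'E'
from workcell import *
import numpy as np, cv2
def world(c,uv,z=None):
    """pixel -> world at height z, or by depth if z is None"""
    K,D,R,t=[np.array(c[k],float) for k in("camera_matrix","dist_coeffs","R","t")]
    n=cv2.undistortPoints(np.array(uv,float).reshape(-1,1,2),K,D).reshape(-1,2)
    r=np.c_[n,np.ones(len(n))]
    if z is None:
        px=np.round(np.array(uv).reshape(-1,2)).astype(int)
        return (r*c["depth"][px[:,1],px[:,0]][:,None]-t)@R
    d=r@R; o=-R.T@t
    return o+d*((z-o[2])/d[:,2])[:,None]
E
python3 - <<'E'
from h import *
for cam in("top","scene"):
    c=read_camera(cam); cv2.imwrite(f"pics/{cam}0.png",c["pixels"][:,:,::-1])
    for n,z in(("gauge_center",.013),("tray_in",.008),("tin_center",.015),("tape_center",.012)):
        for d in place_of(cam,n)[:3]:
            print(cam,n,round(d["score"],2),np.round(d["at"],1),world(c,d["at"],z)[0].round(3),world(c,d["at"])[0].round(3))
s=read_state();print(s["tcp_pos"],s["ee_rot"],s["time_s"],s["grip_width"])
E
```

```text
top gauge_center 0.85 [313.2 218.2] [ 0.481 -0.001  0.013] [ 0.48  -0.001  0.026]
top gauge_center 0.77 [314.4 271.6] [ 0.368 -0.001  0.013] [ 0.368 -0.001  0.021]
top tray_in 0.66 [441.  221.8] [ 0.466 -0.276  0.008] [ 0.466 -0.275  0.009]
top tin_center 0.7 [167.2 224.3] [0.475 0.313 0.015] [0.474 0.306 0.034]
top tape_center 0.69 [255.1 140.8] [0.654 0.122 0.012] [0.657 0.124 0.002]
scene gauge_center 0.96 [312.3 196.3] [0.477 0.013 0.013] [0.485 0.004 0.024]
scene gauge_center 0.54 [276.9 184.1] [ 0.379 -0.004  0.013] [ 0.384 -0.009  0.019]
scene tray_in 0.63 [218.2 269.3] [ 0.455 -0.269  0.008] [ 0.454 -0.269  0.007]
scene tin_center 0.91 [377.8 134.8] [0.469 0.321 0.015] [0.479 0.303 0.029]
scene tape_center 0.9 [400.5 198.6] [0.65  0.132 0.012] [0.645 0.143 0.001]
[ 0.20240949 -0.51140234  0.21864947] [3.08598427e+00 5.88470478e-01 3.20034318e-06] 0.5 0.09285909162972944
```

View pics/top0.png

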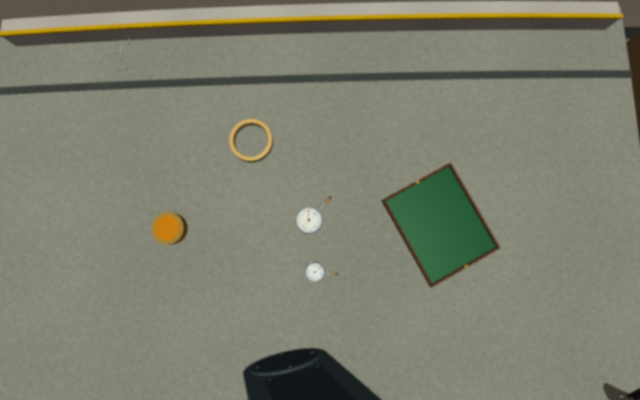

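View pics/scene0.png

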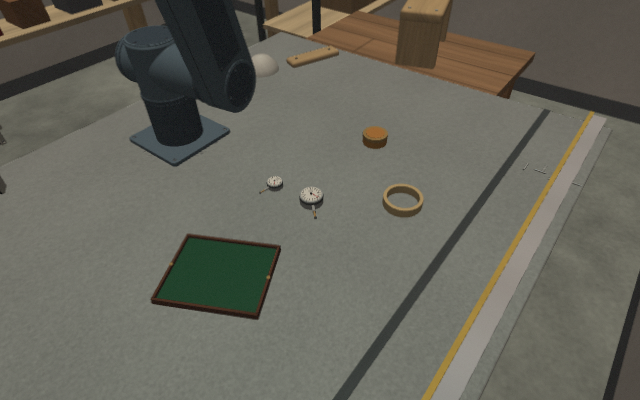

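The top view shows the large gauge at about (309,220), with its stem tip at (330,198). The smaller look-alike is at (314,272). The tray's corners are at (383,200), (450,165), (498,247) and (431,286). I'll refine these with colour segmentation.

```bash
cat > m.py <<'E'
from h import *
def tray(c):
    p=c["pixels"].astype(int); r,g,b=p[...,0],p[...,1],p[...,2]
    m=((g>r+25)&(g>b+15)).astype(np.uint8)
    n,l,s,_=cv2.connectedComponentsWithStats(m); k=1+s[1:,4].argmax()
    v,u=np.nonzero(l==k); w=world(c,np.c_[u,v],.008)
    return cv2.minAreaRect((w[:,:2]*1000).astype(np.float32))
def gauge(c,uv,R=17,zt=.026):
    """dial centre from the whitish blob near uv"""
    p=c["pixels"].astype(int); v,u=np.mgrid[:400,:640]
    m=(p.min(2)>150)&(np.hypot(u-uv[0],v-uv[1])<R)
    hull=cv2.convexHull(np.c_[u[m],v[m]].astype(np.int32))
    (x,y),r=cv2.minEnclosingCircle(hull)
    M=cv2.moments(hull); q=(M["m10"]/M["m00"],M["m01"]/M["m00"])
    return q,world(c,q,zt)[0],r
E
python3 - <<'E'
from m import *
for cam,g,tips in(("top",(309,220),(330,198)),("scene",(312,195),(315.5,217))):
    c=read_camera(cam)
    print(cam,"tray",tray(c))
    for r in regions_of(cam,"gauge_center")[:2]: print(r["bbox"],r["region"].sum(),round(r["score"],2))
    q,w,r=gauge(c,g); t=world(c,tips,.013)[0]
    print("gauge",np.round(q,1),w.round(4),"r px",r,"tip",t.round(4),"len",np.hypot(*(t-w)[:2]),"yaw",np.arctan2(*(t-w)[1::-1]))
    if cam=="top":
        a=c["pixels"][170:300,260:390,::-1]
    else: a=np.hstack([a,c["pixels"][140:270,250:380,::-1]])
cv2.imwrite("pics/crop1.png",cv2.resize(a,None,fx=3,fy=3,interpolation=cv2.INTER_CUBIC))
E
```

```text
top tray ((462.55572509765625, -274.27972412109375), (199.24404907226562, 158.22589111328125), 27.238174438476562)
[300.9, 264.0, 333.8, 278.8] 329 0.88
gauge [308.5 219.6] [0.4771 0.0087 0.026 ] r px 12.747649192810059 tip [ 0.5233 -0.0381  0.013 ] len 0.06579713619990203 yaw -0.7925830118272178
scene tray ((461.2003173828125, -272.67767333984375), (195.8258056640625, 153.8285369873047), 27.337360382080078)
[298.7, 184.4, 325.4, 220.7] 546 0.79
[260.4, 179.7, 281.3, 193.6] 228 0.6
gauge [310.3 193.1] [0.4756 0.0083 0.026 ] r px 9.552586555480957 tip [ 0.5262 -0.0371  0.013 ] len 0.06797095335697431 yaw -0.730986895147571
```

View pics/crop1.png

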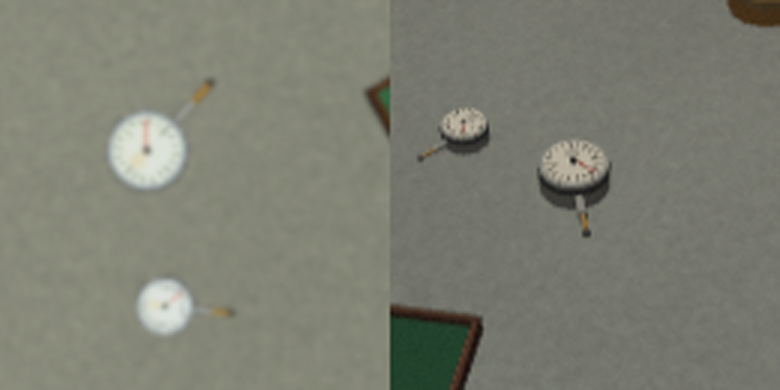

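>>> play_rows(
  targets=[
    {"jaw":1,"dx":0.0137,"dy":0.026,"dz":0,"twist":-0.057},
    {"jaw":1,"dx":0.0137,"dy":0.026,"dz":0,"twist":-0.057},
    {"jaw":1,"dx":0.0137,"dy":0.026,"dz":0,"twist":-0.057},
    {"jaw":1,"dx":0.0137,"dy":0.026,"dz":0,"twist":-0.057},
    {"jaw":1,"dx":0.0137,"dy":0.026,"dz":0,"twist":-0.057},
    {"jaw":1,"dx":0.0137,"dy":0.026,"dz":0,"twist":-0.057},
    {"jaw":1,"dx":0.0137,"dy":0.026,"dz":0,"twist":-0.057},
    {"jaw":1,"dx":0.0137,"dy":0.026,"dz":0,"twist":-0.057},
    {"jaw":1,"dx":0.0137,"dy":0.026,"dz":0,"twist":-0.057},
    {"jaw":1,"dx":0.0137,"dy":0.026,"dz":0,"twist":-0.057},
  ],
  squeeze=6,
)

```text
time_s: 1.53
tcp_pos: [0.3398, -0.2501, 0.2189]
ee_rot: [3.126, -0.308, 0.001]
contact_force: [1.2, 0.2, -0.3]
grip_width: 0.093
finger_force: 0.0
```

>>> play_rows(
  targets=[
    {"jaw":1,"dx":0.0137,"dy":0.026,"dz":-0.01,"twist":-0.057},
    {"jaw":1,"dx":0.0137,"dy":0.026,"dz":-0.01,"twist":-0.057},
    {"jaw":1,"dx":0.0137,"dy":0.026,"dz":-0.01,"twist":-0.057},
    {"jaw":1,"dx":0.0137,"dy":0.026,"dz":-0.01,"twist":-0.057},
    {"jaw":1,"dx":0.0137,"dy":0.026,"dz":-0.01,"twist":-0.057},
    {"jaw":1,"dx":0.0137,"dy":0.026,"dz":-0.01,"twist":-0.057},
    {"jaw":1,"dx":0.0137,"dy":0.026,"dz":-0.01,"twist":-0.057},
    {"jaw":1,"dx":0.0137,"dy":0.026,"dz":-0.01,"twist":-0.057},
    {"jaw":1,"dx":0.0137,"dy":0.026,"dz":0,"twist":-0.057},
    {"jaw":1,"dx":0.0137,"dy":0.026,"dz":0,"twist":-0.057},
  ],
)

```text
time_s: 2.37
tcp_pos: [0.4764, 0.0102, 0.1381]
ee_rot: [2.914, -1.174, -0.002]
contact_force: [0.8, -0.5, 0.2]
grip_width: 0.0929
finger_force: 0.0
```

>>> play_rows(
  targets=[
    {"jaw":1,"dx":0,"dy":0,"dz":0,"twist":0},
    {"jaw":1,"dx":0,"dy":0,"dz":0,"twist":0},
  ],
)

```text
time_s: 2.53
tcp_pos: [0.4767, 0.0097, 0.1386]
ee_rot: [2.918, -1.164, -0.0]
contact_force: [0.4, 0.4, -0.5]
grip_width: 0.0931
finger_force: 0.0
```

>>> play_rows(
  targets=[
    {"jaw":1,"dx":0,"dy":-0.001,"dz":-0.02,"twist":-0.01},
    {"jaw":1,"dx":0,"dy":0,"dz":-0.02,"twist":0},
    {"jaw":1,"dx":0,"dy":0,"dz":-0.02,"twist":0},
    {"jaw":1,"dx":0,"dy":0,"dz":-0.02,"twist":0},
    {"jaw":1,"dx":0,"dy":0,"dz":-0.014,"twist":0},
    {"jaw":1,"dx":0,"dy":0,"dz":0,"twist":0},
  ],
)

```text
time_s: 3.03
tcp_pos: [0.4737, 0.0067, 0.0423]
ee_rot: [2.908, -1.185, -0.008]
contact_force: [-0.0, 0.2, 0.3]
grip_width: 0.0932
finger_force: 0.0
```

```bash
python3 - <<'E'
from h import *
c=read_camera("scene")
cv2.imwrite("pics/s2.png",cv2.resize(c["pixels"][110:270,220:420,::-1],None,fx=3.5,fy=3.5,interpolation=cv2.INTER_CUBIC))
print(read_state()["tcp_pos"])
E
```

```text
[0.47482492 0.00670975 0.04372459]
```

View pics/s2.png

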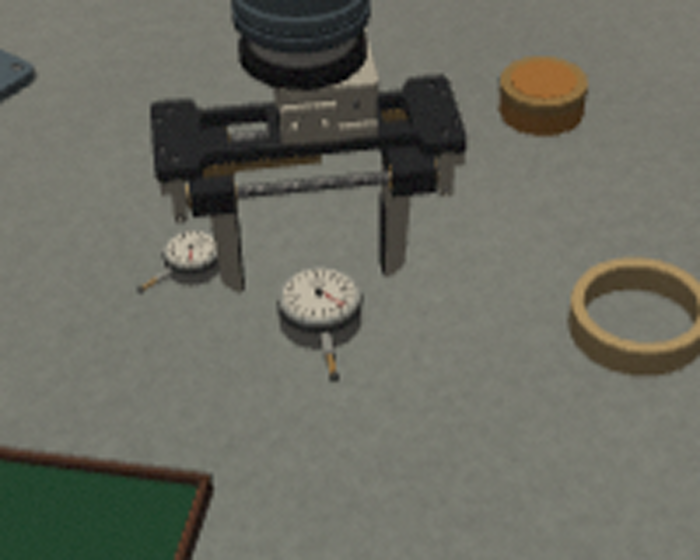

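The fingers straddle the large gauge: tips at crop (232,288) and (392,272), dial at (319,293), with the stem square to the closing line. I'll go down and close.

>>> play_rows(
  targets=[
    {"jaw":1,"dx":0.0015,"dy":0.0015,"dz":-0.01,"twist":0},
    {"jaw":1,"dx":0,"dy":0,"dz":-0.01,"twist":0},
    {"jaw":1,"dx":0,"dy":0,"dz":-0.01,"twist":0},
    {"jaw":1,"dx":0,"dy":0,"dz":-0.004,"twist":0},
    {"jaw":1,"dx":0,"dy":0,"dz":0,"twist":0},
    {"jaw":1,"dx":0,"dy":0,"dz":0,"twist":0},
  ],
)

```text
time_s: 3.58
tcp_pos: [0.4777, 0.0092, 0.0104]
ee_rot: [2.91, -1.184, -0.001]
contact_force: [0.4, -0.1, -0.2]
grip_width: 0.0932
finger_force: 0.0
```

>>> play_rows(
  targets=[
    {"jaw":0.8,"dx":0,"dy":0,"dz":-0.005,"twist":0},
    {"jaw":0.7,"dx":0,"dy":0,"dz":0,"twist":0},
    {"jaw":0.66,"dx":0,"dy":0,"dz":0,"twist":0},
    {"jaw":0.63,"dx":0,"dy":0,"dz":0,"twist":0},
    {"jaw":0.6,"dx":0,"dy":0,"dz":0,"twist":0},
    {"jaw":0.56,"dx":0,"dy":0,"dz":0,"twist":0},
    {"jaw":0.5,"dx":0,"dy":0,"dz":0,"twist":0},
    {"jaw":0.4,"dx":0,"dy":0,"dz":0,"twist":0},
    {"jaw":0.4,"dx":0,"dy":0,"dz":0,"twist":0},
    {"jaw":0.4,"dx":0,"dy":0,"dz":0,"twist":0},
  ],
  squeeze=6,
)

```text
time_s: 4.42
tcp_pos: [0.478, 0.009, 0.0058]
ee_rot: [2.91, -1.184, 0.0]
contact_force: [-0.8, 0.3, 2.8]
grip_width: 0.0566
finger_force: 6.0
```

Gripped: 56.6 mm at 6 N. Next I'll lift it gently.

>>> play_rows(
  targets=[
    {"jaw":0.4,"dx":0,"dy":0,"dz":0.004,"twist":0},
    {"jaw":0.4,"dx":0,"dy":0,"dz":0.008,"twist":0},
    {"jaw":0.4,"dx":0,"dy":0,"dz":0.012,"twist":0},
    {"jaw":0.4,"dx":0,"dy":0,"dz":0.016,"twist":0},
    {"jaw":0.4,"dx":0,"dy":0,"dz":0.02,"twist":0},
    {"jaw":0.4,"dx":0,"dy":0,"dz":0.016,"twist":0},
    {"jaw":0.4,"dx":0,"dy":0,"dz":0.004,"twist":0},
    {"jaw":0.4,"dx":0,"dy":0,"dz":0,"twist":0},
    {"jaw":0.4,"dx":0,"dy":0,"dz":0,"twist":0},
  ],
)

```text
time_s: 5.17
tcp_pos: [0.4776, 0.0092, 0.0854]
ee_rot: [-2.91, 1.185, 0.0]
contact_force: [-0.2, 0.8, -2.6]
grip_width: 0.057
finger_force: 6.0
```

```bash
python3 - <<'E'
from h import *
c=read_camera("scene")
cv2.imwrite("pics/s3.png",cv2.resize(c["pixels"][90:250,220:420,::-1],None,fx=3.5,fy=3.5,interpolation=cv2.INTER_CUBIC))
s=read_state();print(s["tcp_pos"],s["ee_rot"],s["finger_force"],s["grip_width"])
E
```

```text
[0.47715345 0.00924316 0.08492517] [ 2.90951164e+00 -1.18449897e+00 -2.16684196e-03] 5.999852567911148 0.056770003599338245
```

View pics/s3.png

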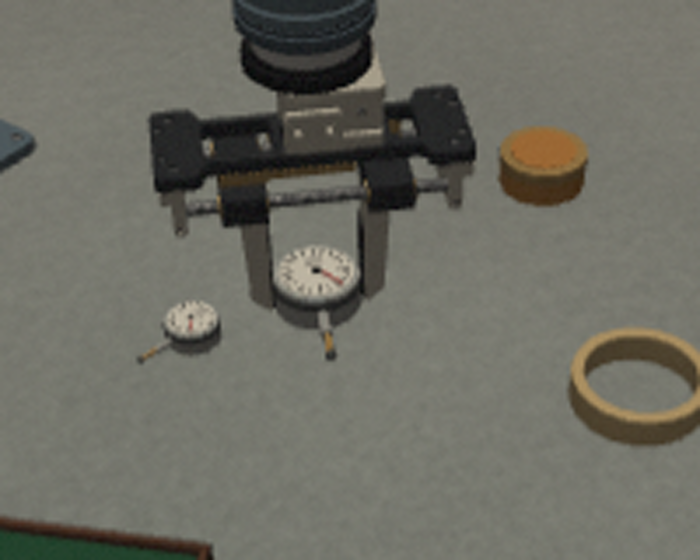

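The gauge is held level, dial at crop (316,272) with the stem toward (330,355). I'll carry it to the tray.

>>> play_rows(
  targets=[
    {"jaw":0.4,"dx":-0.0008,"dy":-0.014,"dz":0,"twist":0.062},
    {"jaw":0.4,"dx":-0.0008,"dy":-0.014,"dz":0,"twist":0.062},
    {"jaw":0.4,"dx":-0.0008,"dy":-0.014,"dz":0,"twist":0.062},
    {"jaw":0.4,"dx":-0.0008,"dy":-0.014,"dz":0,"twist":0.062},
    {"jaw":0.4,"dx":-0.0008,"dy":-0.014,"dz":0,"twist":0.062},
    {"jaw":0.4,"dx":-0.0008,"dy":-0.014,"dz":0,"twist":0.062},
    {"jaw":0.4,"dx":-0.0008,"dy":-0.014,"dz":0,"twist":0.062},
    {"jaw":0.4,"dx":-0.0008,"dy":-0.014,"dz":0,"twist":0.062},
    {"jaw":0.4,"dx":-0.0008,"dy":-0.014,"dz":0,"twist":0.062},
    {"jaw":0.4,"dx":-0.0008,"dy":-0.014,"dz":0,"twist":0.062},
  ],
)

```text
time_s: 6.05
tcp_pos: [0.4688, -0.1311, 0.0842]
ee_rot: [-3.131, 0.236, 0.004]
contact_force: [-0.1, -0.3, -1.5]
grip_width: 0.0567
finger_force: 6.0
```

>>> play_rows(
  targets=[
    {"jaw":0.4,"dx":-0.0008,"dy":-0.014,"dz":0,"twist":0.062},
    {"jaw":0.4,"dx":-0.0008,"dy":-0.014,"dz":0,"twist":0.062},
    {"jaw":0.4,"dx":-0.0008,"dy":-0.014,"dz":0,"twist":0.062},
    {"jaw":0.4,"dx":-0.0008,"dy":-0.014,"dz":0,"twist":0.062},
    {"jaw":0.4,"dx":-0.0008,"dy":-0.014,"dz":0,"twist":0.062},
    {"jaw":0.4,"dx":-0.0008,"dy":-0.014,"dz":0,"twist":0.062},
    {"jaw":0.4,"dx":-0.0008,"dy":-0.014,"dz":0,"twist":0.062},
    {"jaw":0.4,"dx":-0.0008,"dy":-0.014,"dz":0,"twist":0.062},
    {"jaw":0.4,"dx":-0.0008,"dy":-0.014,"dz":0,"twist":0.062},
    {"jaw":0.4,"dx":-0.0008,"dy":-0.014,"dz":0,"twist":0.062},
  ],
)

```text
time_s: 6.88
tcp_pos: [0.461, -0.2709, 0.084]
ee_rot: [-3.053, -0.73, 0.003]
contact_force: [-0.6, -0.5, -2.5]
grip_width: 0.057
finger_force: 6.0
```

>>> play_rows(
  targets=[
    {"jaw":0.4,"dx":0,"dy":0,"dz":-0.01,"twist":0},
    {"jaw":0.4,"dx":0,"dy":0,"dz":-0.015,"twist":0},
    {"jaw":0.4,"dx":0,"dy":0,"dz":-0.01,"twist":0},
    {"jaw":0.4,"dx":0,"dy":0,"dz":0,"twist":0},
    {"jaw":0.4,"dx":0,"dy":0,"dz":0,"twist":0},
  ],
)

```text
time_s: 7.3
tcp_pos: [0.461, -0.2695, 0.0492]
ee_rot: [-3.054, -0.725, 0.003]
contact_force: [-0.6, -0.1, -2.2]
grip_width: 0.0568
finger_force: 6.0
```

```bash
python3 - <<'E'
from h import *
c=read_camera("scene")
cv2.imwrite("pics/s4.png",cv2.resize(c["pixels"][170:330,120:320,::-1],None,fx=3.5,fy=3.5,interpolation=cv2.INTER_CUBIC))
s=read_state();e=s["ee_rot"];print(s["tcp_pos"],2*np.arctan2(e[1],e[0]),e,s["finger_force"],s["grip_width"])
E
```

```text
[ 0.46166392 -0.27009738  0.05006394] -5.816535401116017 [-3.05514618e+00 -7.26065709e-01  1.25504878e-03] 5.999899506568909 0.05719306297832993
```

View pics/s4.png

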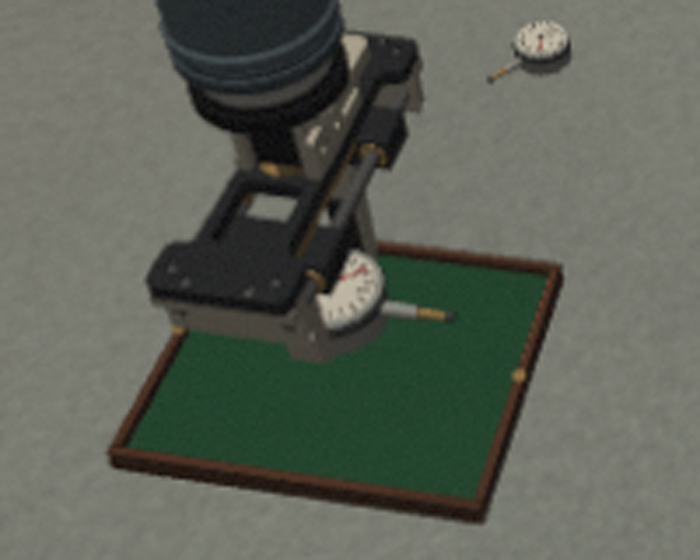

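The gauge hangs over the tray with its stem parallel to the long rims (stem tip at crop (452,317)). Contact should come at a TCP z of about 0.0138. I'll approach, then take the last part in small steps.

>>> play_rows(
  targets=[
    {"jaw":0.4,"dx":0.0005,"dy":-0.003,"dz":-0.008,"twist":0},
    {"jaw":0.4,"dx":0,"dy":0,"dz":-0.01,"twist":0},
    {"jaw":0.4,"dx":0,"dy":0,"dz":-0.008,"twist":0},
    {"jaw":0.4,"dx":0,"dy":0,"dz":-0.004,"twist":0},
    {"jaw":0.4,"dx":0,"dy":0,"dz":-0.002,"twist":0},
    {"jaw":0.4,"dx":0,"dy":0,"dz":0,"twist":0},
    {"jaw":0.4,"dx":0,"dy":0,"dz":0,"twist":0},
    {"jaw":0.4,"dx":0,"dy":0,"dz":0,"twist":0},
  ],
)

```text
time_s: 8.02
tcp_pos: [0.4626, -0.2741, 0.0189]
ee_rot: [3.056, 0.726, 0.001]
contact_force: [-0.5, -0.2, -0.8]
grip_width: 0.0568
finger_force: 6.0
```

>>> play_rows(
  targets=[
    {"jaw":0.4,"dx":0,"dy":0,"dz":-0.001,"twist":0},
    {"jaw":0.4,"dx":0,"dy":0,"dz":0,"twist":0},
  ],
)

```text
time_s: 8.18
tcp_pos: [0.4625, -0.274, 0.0178]
ee_rot: [3.056, 0.726, 0.001]
contact_force: [0.0, -0.3, -1.0]
grip_width: 0.0567
finger_force: 6.0
```

>>> play_rows(
  targets=[
    {"jaw":0.4,"dx":0,"dy":0,"dz":-0.001,"twist":0},
    {"jaw":0.4,"dx":0,"dy":0,"dz":-0.001,"twist":0},
    {"jaw":0.4,"dx":0,"dy":0,"dz":0,"twist":0},
  ],
)

```text
time_s: 8.43
tcp_pos: [0.4623, -0.2738, 0.0155]
ee_rot: [-3.056, -0.727, 0.0]
contact_force: [0.6, 0.5, -2.3]
grip_width: 0.0568
finger_force: 6.0
```

>>> play_rows(
  targets=[
    {"jaw":0.4,"dx":0,"dy":0,"dz":-0.0005,"twist":0},
    {"jaw":0.4,"dx":0,"dy":0,"dz":0,"twist":0},
  ],
)

```text
time_s: 8.6
tcp_pos: [0.4623, -0.2739, 0.015]
ee_rot: [-3.056, -0.727, 0.0]
contact_force: [0.0, 0.9, -0.8]
grip_width: 0.0566
finger_force: 6.0
```

>>> play_rows(
  targets=[
    {"jaw":0.4,"dx":0,"dy":0,"dz":-0.0005,"twist":0},
    {"jaw":0.4,"dx":0,"dy":0,"dz":0,"twist":0},
  ],
)

```text
time_s: 8.77
tcp_pos: [0.4624, -0.2739, 0.0146]
ee_rot: [-3.056, -0.727, 0.0]
contact_force: [0.4, -0.0, -2.4]
grip_width: 0.0571
finger_force: 6.0
```

>>> play_rows(
  targets=[
    {"jaw":0.4,"dx":0,"dy":0,"dz":-0.0005,"twist":0},
    {"jaw":0.4,"dx":0,"dy":0,"dz":0,"twist":0},
  ],
)

```text
time_s: 8.93
tcp_pos: [0.4623, -0.2739, 0.0141]
ee_rot: [-3.056, -0.727, 0.0]
contact_force: [-0.5, -0.1, -1.7]
grip_width: 0.0568
finger_force: 6.0
```

The underside is less than 1 mm above the felt, so I'll open slowly and then withdraw straight up.

>>> play_rows(
  targets=[
    {"jaw":0.6,"dx":0,"dy":0,"dz":0,"twist":0},
    {"jaw":0.63,"dx":0,"dy":0,"dz":0,"twist":0},
    {"jaw":0.66,"dx":0,"dy":0,"dz":0,"twist":0},
    {"jaw":0.7,"dx":0,"dy":0,"dz":0,"twist":0},
    {"jaw":0.78,"dx":0,"dy":0,"dz":0,"twist":0},
    {"jaw":0.82,"dx":0,"dy":0,"dz":0,"twist":0},
    {"jaw":0.82,"dx":0,"dy":0,"dz":0,"twist":0},
  ],
)

```text
time_s: 9.52
tcp_pos: [0.4625, -0.274, 0.0142]
ee_rot: [3.056, 0.727, 0.0]
contact_force: [-0.4, 0.3, 0.1]
grip_width: 0.0759
finger_force: 0.0
```

>>> play_rows(
  targets=[
    {"jaw":0.82,"dx":0,"dy":0,"dz":0.005,"twist":0},
    {"jaw":0.82,"dx":0,"dy":0,"dz":0.01,"twist":0},
    {"jaw":0.82,"dx":0,"dy":0,"dz":0.02,"twist":0},
    {"jaw":0.82,"dx":0,"dy":0,"dz":0.03,"twist":0},
    {"jaw":0.82,"dx":0,"dy":0,"dz":0.03,"twist":0},
    {"jaw":0.82,"dx":0,"dy":0,"dz":0.03,"twist":0},
    {"jaw":0.82,"dx":0,"dy":0,"dz":0.03,"twist":0},
    {"jaw":0.82,"dx":-0.02,"dy":-0.03,"dz":0.01,"twist":0},
    {"jaw":0.82,"dx":-0.02,"dy":-0.03,"dz":0,"twist":0},
    {"jaw":0.82,"dx":-0.02,"dy":-0.03,"dz":0,"twist":0},
  ],
)

```text
time_s: 10.35
tcp_pos: [0.4026, -0.365, 0.182]
ee_rot: [3.051, 0.729, 0.003]
contact_force: [-0.7, 0.9, 0.1]
grip_width: 0.076
finger_force: 0.0
```

>>> play_rows(
  targets=[
    {"jaw":0.82,"dx":-0.02,"dy":-0.03,"dz":0,"twist":0},
    {"jaw":0.82,"dx":-0.02,"dy":-0.03,"dz":0,"twist":0},
    {"jaw":0.82,"dx":-0.02,"dy":-0.03,"dz":0,"twist":0},
    {"jaw":0.82,"dx":-0.02,"dy":-0.02,"dz":0,"twist":0},
    {"jaw":0.82,"dx":-0.02,"dy":-0.02,"dz":0,"twist":0},
    {"jaw":0.82,"dx":-0.02,"dy":-0.02,"dz":0,"twist":0},
    {"jaw":0.82,"dx":0,"dy":0,"dz":0,"twist":0},
    {"jaw":0.82,"dx":0,"dy":0,"dz":0,"twist":0},
  ],
)

```text
time_s: 11.02
tcp_pos: [0.2812, -0.5148, 0.1798]
ee_rot: [3.057, 0.722, 0.0]
contact_force: [-0.4, 0.4, 0.3]
grip_width: 0.0764
finger_force: 0.0
```

```bash
python3 - <<'E'
from m import *
c=read_camera("top")
for n,z in(("gauge_center",.021),("tray_in",.008),("tin_center",.015),("tape_center",.012)):
    for d in place_of("top",n)[:3]:
        print(n,round(d["score"],2),np.round(d["at"],1),world(c,d["at"],z)[0].round(3))
cv2.imwrite("pics/t5.png",cv2.resize(c["pixels"][140:310,350:530,::-1],None,fx=3.4,fy=3.4,interpolation=cv2.INTER_CUBIC))
E
```

```text
gauge_center 0.58 [311.1 270.8] [0.37  0.006 0.021]
gauge_center 0.56 [441.9 222. ] [ 0.465 -0.274  0.021]
tray_in 0.88 [441.2 223.3] [ 0.463 -0.276  0.008]
tin_center 0.63 [167.9 224.8] [0.474 0.312 0.015]
```

View pics/t5.png

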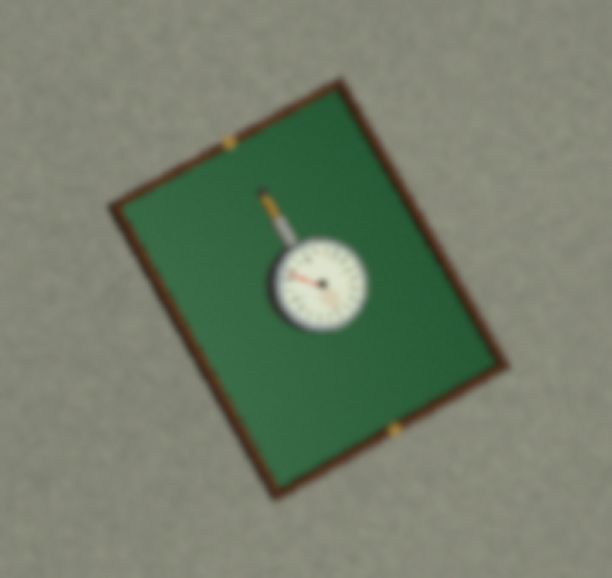

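The gauge lies in the middle of the tray: crop dial centre (321,284), tray middle about (310,287). The stem is parallel to the long sides, and the offset is within a few mm. I'll check flatness from depth and hand in.

```bash
python3 - <<'E'
from h import *
c=read_camera("top"); v,u=np.mgrid[:400,:640]; m=np.hypot(u-444.4,v-223.5)<9
w=world(c,np.c_[u[m],v[m]]); k=np.linalg.lstsq(np.c_[w[:,:2],np.ones(len(w))],w[:,2],rcond=None)[0]
tilt=np.hypot(*k[:2]); print(np.median(w[:,2]),"slope",tilt)
if np.isfinite(tilt) and tilt<.15: print(close_job())
E
```

```text
0.03513875253180712 slope 2.6671823182842154
```

```bash
python3 - <<'E'
from h import *
c=read_camera("top")
v,u=np.mgrid[206:242:2,426:464:2]
w=world(c,np.c_[u.ravel(),v.ravel()])
print((w[:,2].reshape(u.shape)*1000).round().astype(int))
E
```

```text
[[  9  11  11  28  22  10   8  12  10   6   9   8  10   9   8   8   9  12
   10]
 [  9  10  11  22  26   7   9  10  10  10  10   9  11   8   7   8   6   8
   10]
 [  7  10   7   9  26  24   9   9  32  35  33   9   9   6   5   8   9   7
    9]
 [  7   9  12   6  24  30  34  33  36  34  33  35  35  10   7   9   8   9
    8]
 [ 10  10   6  10  34  33  39  34  34  40  35  36  37  33   9   6   8   7
    8]
 [  9   9   9  28  34  35  35  35  34  33  35  36  34  37  35  10   9   8
    8]
 [ 11   9  22  36  34  34  34  34  35  36  37  36  38  35  38  11  10  10
    8]
 [  8   7  28  35  35  35  34  36  36  37  36  36  35  35  35  35   9   9
    5]
 [  7  13  32  33  35  35  36  34  37  38  37  34  38  38  34  37   8 842
    6]
 [  9  10  29  34  34  35  33  33  34  37  37  35  37  32  35  34   7   9
    9]
 [ 12  10  26  34  36  36  33  36  35  37  33  36  34  38  37  33  10   7
    8]
 [ 10   6  19  33  36  35  35  36  35  34  35  39  35  36  34  36  10   8
    6]
 [ 11  10  15  30  35  37  36  32  35  35  35  38  35  35  37   7   7  11
    7]
 [  9   9   6  19  31  36  36  38  35  38  36  36  37  34  36   7   8   8
    9]
 [  6  11  10   6  17  29  36  36  36  35  33  35  36  36   6  12  10   7
    9]
 [ 11   9  10   8   9   9  25  36  36  36  35  34   9  10   9   9  10   6
    7]
 [  9  12  11   9  12   9   9   9  10  10   7   6   7   8  11  10   9  10
    9]
 [  8 842   7  12  10   8  13   8   9   8  10  11   6   8   7   6   6  10
   12]]
```

The dial is flat at about 35 mm, against 34 mm expected for a gauge lying on the felt. The bad slope came from stray depth pixels, so I'm handing in.

```bash
python3 -c "
from workcell import *
print(close_job())"
```

```text
the job is handed in; nothing more can be done
None
```

The dial indicator lies flat, dial up, a few millimetres from the middle of the tray with its stem along the long sides; I kept clear of the tin and tape (the tin read unmoved, the tape was not re-measured), and the job is handed in with no verdict shown.

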